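# Undo the turn-staple hasp of a sample case and open its lid

### The job

Open the grey metal sample case: turn the staple clockwise through its clicks, as far as it goes, so that its bar lines up with the slot of the hasp; fold the hasp off the staple and right back onto the lid while the lid is still shut; then raise the lid until it stands about upright. Leave the beaker, timer and dish beside the case where they are.

Things in the scene. Friction and masses are not known exactly. Their poses are not given: they have to be found in the camera images.
- case: grey metal case, 220 mm deep (own x) x 220 wide (y) x 90 high, fixed; origin at the centre of its underside, x points to its back. The front 95 mm of its top is a fixed deck; behind this lies the lid, flush with it (top 90 mm up). On the deck's middle line stands the staple.
- staple_base (a point): where the staple's vertical axis meets the deck, 48 mm in front of the case's origin. The staple starts two or three clicks (90 or 135 degrees) anticlockwise, seen from above, of its unlocked place; which of the two must be seen or felt. Its anticlockwise stop lies 5 degrees past three clicks, its clockwise stop 3 degrees past the unlocked place. While turned, it blocks hasp and lid.
- staple_axis (a point): middle of the staple's bar: on its vertical axis, 26 mm above the deck; does not turn with the bar. Dark steel thumb bar 24 mm long, 8 thick, its lower edge 11, its top 38 mm above the deck. It swivels about the vertical and clicks every 45 degrees (about 0.07 N m to pass). Unlocked, the bar lies along the case's x, and the hasp's slot passes over it, to within 12 degrees.
- hasp_pin (a point): on the hasp's hinge pin (along the case's y), 7 mm above the lid's top, 8 mm behind the lid's front edge, 41 mm behind the staple's axis. The hasp is hinged to the lid and moves with it.
- hasp_end (a point): centre of the hasp's rolled end: a steel roll of 12 mm diameter, 40 mm long along the case's y, 74 mm from the pin; shut, it lies 7 mm above the deck. The hasp is a steel strap 32 mm wide, 4 thick (5 to 9 mm above the deck) with a slot 44 x 14 mm; the roll's ends stand out 4 mm beyond the strap on both sides and can be pinched along y.
- hasp (a joint): hasp hinge, rad: 0 lying forward over the staple, up to 3.05 folded back on the lid; light friction (0.035 N m) keeps it where it is left, save that its weight may lay it down.
- lid_knob (a point): centre of the round black knob on the lid, 26 mm diameter (head 20 mm high, top 35 mm above the lid); the point lies 27 mm above the lid's top, 26 mm behind its front edge, 64 mm to the case's +y side.
- lid_hinge (a point): on the lid's hinge line (along the case's y) at the rear top edge of the case, 90 mm up, in the middle; 97 mm behind the knob. The lid is 123 mm long, 6 mm thick.
- lid (a joint): lid hinge, rad: 0 shut, 1.57 upright, stop at 1.75. Stiff (0.4 N m): it stays where it is left.
- beaker: glass beaker, 73 mm wide, 90 mm high, loose, left (+y) of the case; origin at the centre of its underside.
- timer: small white timer lying flat, 72 x 68 x 19 mm, loose, right (-y) of the case; origin at the centre of its underside.
- dish: petri dish, 59 mm wide, 16 mm high, loose, right (-y) of the case, further back than the timer; origin at the centre of its underside.

How it is judged:
By the outcome, as a careful person would: the job done as asked, in the order asked, and still so for the second after the job is handed in, with the robot touching nothing.
It also fails if it takes over 72 s, if anything falls off the work surface, if the arm or the gripper's body presses on something with over 40 N, if the wrist force passes 120 N, or if a joint passes its speed limit or range.

### The arm

A 6-joint arm with a two-finger parallel gripper is mounted at the origin on a cart in front of the work surface, level with it; the furniture and walls round the work are solid. World frame = base frame: x ahead of the robot, y to its left, z up, the work surface at z = 0. Lengths are in m, angles in rad, forces in N, time in s.
With the tool pointing down it reaches from about 0.3 to 0.85 m from the base axis. Payload 4.2 kg.
Tool frame: the origin (TCP) lies on the centre line of the jaws, within the pads' length; the fingertips stand 14 mm ahead of it and the grasp point (between the pads) lies 5 mm behind it; z points along the fingers, y is the direction in which the jaws open and shut (so a half turn about z gives the same grasp; the last joint's range is limited). The gripper opens to 91 mm and grips with 3 to 60 N. Pads are 32 mm wide; open, the fingers measure 118 mm over their backs; the gripper's body (76 mm by 178 mm) begins 60 mm behind the grasp point.
Start: joints at [-1.138, 0.32, 1.565, -0, 1.257, -0.02], TCP at [0.252, -0.517, 0.228] pointing down, gripper open.
Joint ranges: [-3.11, 3.11], [-0.84, 2.01], [0.21, 2.61], [-1.34, 4.49], [0.05, 2.63], [-2.56, 2.56]. Speed limits (rad/s): [2.57, 2.57, 3.14, 3.14, 3.14, 3.14].

### API

Orientations are given as a 3x3 rotation matrix whose columns are the frame's x, y, z axes.
In Python, from station import r gives the robot as it stands.
- The arm moves only by the tool send_rows, never from a script. Its argument "plan" is a list of rows, each a list of 2 entries, a list of its own where there are three numbers: the shift along the tool's x, y, z scaled (see below), then the turn, a rotation vector about the tool's x, y, z scaled (see below). A call has exactly 10 rows; each row shifts and turns the commanded pose from where the row before left it, along the tool's axes as they then stand; what a row does not reach is not made up. The controller multiplies each number of a shift by 2 cm and each number of a turn by 4 degrees. A row lasts 1/8 s, in which the tool goes at most 62.5 mm and 10.7 degrees, less where a joint would pass 70% of its speed; a pose out of reach is approached as far as the arm can. A call with a number of a shift or a turn outside -1 to 1 is refused whole. A call with a gripper value outside its range is refused whole. "hand" is the closure, from 0 (fully open) to 1 (shut), set as the call begins (left out, the last holds). The fingers move at their own pace and stop on an object; "force" is the grip in N (left out, the last holds). Time passes only in rows, so rows that do not move let the fingers close, or fill a call up. It gives the time, the measured TCP pose, the force and the opening at its end, in the units of the state.
- r.observe(): the state, without advancing time (a new reading comes with each control period).
- r.capture(name): name is "scene" or "top" or "wrist"; returns (picture, depth): 480x640x3 uint8, blue, green, red; 480x640 float32, m along the optical axis (not along the pixel's ray), 0 where there is no reading.
- r.camera_model(name): a dict with "K" (3x3 intrinsics, pixels), "k1" (the pictures are not rectified: a ray, as slopes to the right and down, at radius r is drawn at 1 + k1 r^2 times it, then the intrinsics apply), "world_from_camera" (4x4, takes a point from camera to world coordinates); the wrist camera has in their place "mount" (4x4, takes a point from camera to tool coordinates, whose origin is the TCP and whose axes are the flange's). Camera axes: x right, y down, z forward; pixel columns grow to the right and rows downward; lengths in m; the calibration is good to about 2 mm. A picture is of the moment at which its call begins: read the wrist's pose just before it. camera_model takes no time and is no camera call.
- r.close_job(): hands the job in, once; it reports no verdict.
The state is a dict: "t": time; "joints": joint angles; "joint_vel": joint speeds; "tau": joint torques, N m; "tcp_pos": TCP position; "tool_rot": TCP orientation; "ft_force": force on the tool from outside, world axes, zero at the start; "wrist_torque": the same for the moment, N m; "width": opening from 0.0 (shut) to 1.0 (fully open).
Only numpy, scipy, OpenCV 4.12 (cv2) and the standard library are available. Lean on these libraries where they do the work, as an engineer would, in place of code of your own. Each camera call takes 0.05 s, during which the arm holds its last target.

## Working session

There is one attempt and no reset: what is moved stays moved. The work goes in short steps, Python scripts to look and compute and a tool call to move; the robot and the scene stay as the last step left them, time stands still between calls to the robot, and variables do not carry over. Pictures are saved under pics/ and viewed, and the job is handed in when it is done.

Besides the shell and the picture viewer there is one more tool, called by a JSON object that holds its "name" and its "arguments". send_rows: Moves the arm, as the interface text tells. Its arguments: {"type":"object","properties":{"plan":{"type":"array","items":{"type":"array"}},"hand":{"type":"number"},"force":{"type":"number"}},"required":["plan"]}

```bash
ls; mkdir -p pics
python3 - <<'E'
from station import r
import cv2,numpy as np
s=r.observe();print(s)
for n in("scene","top"):
    p,d=r.capture(n);cv2.imwrite(f"pics/{n}0.png",p);np.save(f"{n}0.npy",d)
    print(n,r.camera_model(n))
print(r.camera_model("wrist"))
E
```

```text
pics
{'t': 0.0, 'joints': array([-1.13801264e+00,  3.20285140e-01,  1.56567886e+00, -2.04936196e-05,
        1.25740223e+00, -2.00331644e-02]), 'joint_vel': array([-0.0003327 ,  0.00108559, -0.00067995,  0.00036006,  0.00072645,
       -0.00118319]), 'tau': array([ 5.72600629e-05, -4.12460017e+01, -2.31975228e+01,  7.25376187e-02,
        4.58237983e-02, -1.59718229e-04]), 'tcp_pos': array([ 0.25133674, -0.51662016,  0.22712422]), 'tool_rot': array([[ 8.99215532e-01,  4.37505254e-01, -7.61532949e-04],
       [ 4.37505916e-01, -8.99214105e-01,  1.60187508e-03],
       [ 1.60475920e-05, -1.77360612e-03, -9.99998427e-01]]), 'ft_force': array([-0.48329977,  0.4323889 , -0.5047117 ]), 'wrist_torque': array([0.00626653, 0.02145991, 0.01311405]), 'width': 1.0016525925813724}
scene {'K': array([[486.37176126,   0.        , 316.21813435],
       [  0.        , 486.37176126, 225.24621986],
       [  0.        ,   0.        ,   1.        ]]), 'k1': 0.04040425270269622, 'world_from_camera': array([[-0.65447237, -0.55450023,  0.51399943,  0.04803334],
       [-0.75595762,  0.49242022, -0.4313356 
[... 440 characters left out ...]
0694675, -0.00155892,  0.12281362],
       [ 0.00251691, -0.14010993, -0.99013276,  1.30476919],
       [ 0.        ,  0.        ,  0.        ,  1.        ]])}
{'K': array([[361.79653826,   0.        , 317.46551827],
       [  0.        , 361.79653826, 234.29139821],
       [  0.        ,   0.        ,   1.        ]]), 'k1': -0.031754037200747244, 'mount': array([[-8.49548192e-07, -9.68156623e-01, -2.50345266e-01,
         7.09035952e-02],
       [ 9.99999914e-01, -1.04605272e-04,  4.01144949e-04,
        -4.26909667e-04],
       [-4.14558574e-04, -2.50345245e-01,  9.68156540e-01,
        -1.57513589e-01],
       [ 0.00000000e+00,  0.00000000e+00,  0.00000000e+00,
         1.00000000e+00]])}
```

View pics/scene0.png

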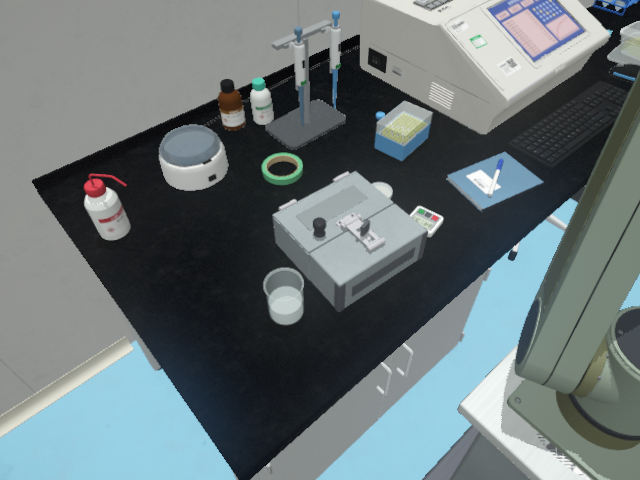

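View pics/top0.png

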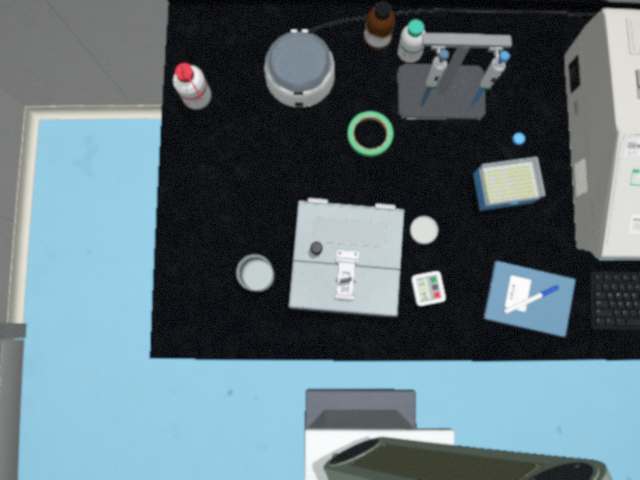

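Scene: the case is centred near top px (348,258), with the beaker on the left, timer and dish on the right, and the staple at about (345,280). I'll zoom in on it.

```bash
cat > h.py <<'E'
import numpy as np,cv2
from station import r
def ray(m,u,v):
    K=m["K"];k=m["k1"]
    x=(u-K[0,2])/K[0,0];y=(v-K[1,2])/K[1,1]
    X,Y=x,y
    for _ in range(20):
        q=1+k*(X*X+Y*Y);X,Y=x/q,y/q
    return np.array([X,Y,1.])
def onz(m,T,u,v,z):
    d=T[:3,:3]@ray(m,u,v);o=T[:3,3];return o+d*(z-o[2])/d[2]
def proj(m,T,p):
    c=T[:3,:3].T@(np.asarray(p)-T[:3,3]);x,y=c[0]/c[2],c[1]/c[2];q=1+m["k1"]*(x*x+y*y)
    return m["K"][0,0]*x*q+m["K"][0,2],m["K"][1,1]*y*q+m["K"][1,2]
def wristT(s,m):
    T=np.eye(4);T[:3,:3]=s["tool_rot"];T[:3,3]=s["tcp_pos"];return T@m["mount"]
E
python3 - <<'E'
import cv2
p=cv2.imread("pics/top0.png");cv2.imwrite("pics/top0c.png",cv2.resize(p[190:325,280:415],None,fx=4.4,fy=4.4,interpolation=cv2.INTER_CUBIC))
p=cv2.imread("pics/scene0.png");cv2.imwrite("pics/scene0c.png",cv2.resize(p[165:310,265:445],None,fx=4,fy=4,interpolation=cv2.INTER_CUBIC))
E
```

```text
(no output)
```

View pics/top0c.png

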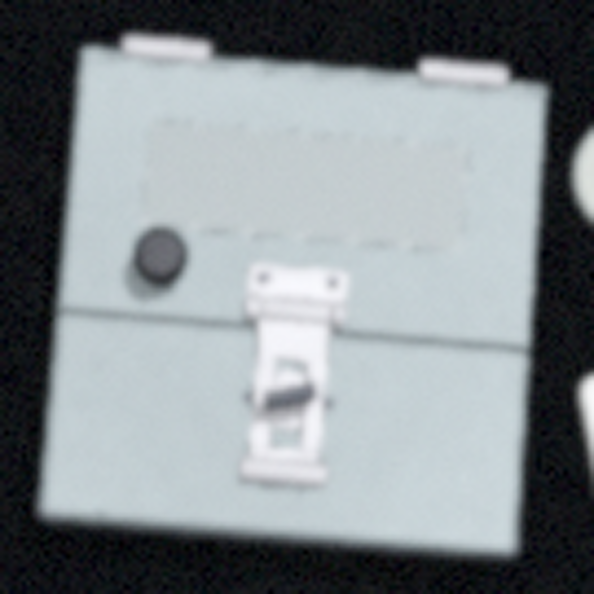

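View pics/scene0c.png

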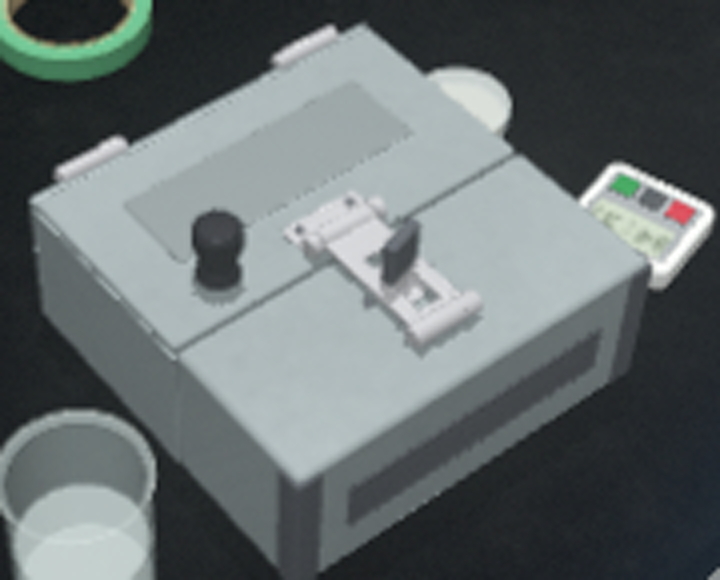

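Run:
```python
from h import *
m=r.camera_model("top");T=m["world_from_camera"]
P=[onz(m,T,280+(u+.5)/4.4-.5,190+(v+.5)/4.4-.5,.09) for u,v in [(82,48),(548,85),(518,552),(38,518)]]
for p in P:print(p.round(4))
for i in range(4):print(np.linalg.norm(P[i]-P[i-1]))
c=sum(P)/4;dx=(P[0]+P[1]-P[2]-P[3]);dy=P[0]+P[3]-P[1]-P[2]
print(c,np.degrees(np.arctan2(dx[1],dx[0])),np.degrees(np.arctan2(dy[1],dy[0]))-90)
d=np.load("top0.npy")
# deck height check
for (u,v) in [(320,290),(380,250),(330,215)]:
    z=np.median(d[v-3:v+4,u-3:u+4]);print((T[:3,:3]@(ray(m,u,v)*z)+T[:3,3]).round(4))
k=onz(m,T,280+160/4.4,190+255/4.4,.123);print("knob",k)
for q in [(262,408),(315,392)]:print(onz(m,T,280+q[0]/4.4,190+q[1]/4.4,.128))
# fine: model projection
```

```text
[0.6267 0.1761 0.09  ]
[ 0.6106 -0.0434  0.09  ]
[ 0.3921 -0.0271  0.09  ]
[0.4063 0.1935 0.09  ]
0.22111329462210427
0.22009605017425882
0.21918307656227307
0.22110402776759797
[0.50893435 0.07479205 0.09      ] -4.391776549323828 -3.9377603773519496
[0.4419 0.1296 0.0885]
[0.5247 0.0072 0.0886]
[0.5968 0.1102 0.0891]
knob [0.52340969 0.13732173 0.123     ]
[0.45399896 0.09104694 0.128     ]
[0.4613266  0.06733429 0.128     ]
```

```bash
cat >> h.py <<'E'
from scipy.spatial.transform import Rotation as Ro
C=np.array([.5089,.0748,0.]);YAW=-4.2
RC=Ro.from_euler('z',YAW,degrees=True).as_matrix()
def case(x,y,z): return C+RC@np.array([x,y,z])   # z from table
def down(yaw,pitch=0): # tool x at yaw (deg, world), z down; pitch about tool y
    a=np.radians(yaw);x=np.array([np.cos(a),np.sin(a),0]);z=np.array([0,0,-1.]);y=np.cross(z,x)
    return np.c_[x,y,z]@Ro.from_euler('y',pitch,degrees=True).as_matrix()
def plan(tp,tR,n=None,p0=None,R0=None,dec=2,hold=0):
    s=r.observe();p=s["tcp_pos"].copy() if p0 is None else p0;R=s["tool_rot"].copy() if R0 is None else R0
    tp=np.asarray(tp,float)
    def gen(n):
        P=p.copy();Q=R.copy();sl=(Ro.from_matrix(R.T@tR)).as_rotvec();rows=[]
        for i in range(1,n+1):
            f=i/n;gp=p+(tp-p)*f;gR=R@Ro.from_rotvec(sl*f).as_matrix()
            a=np.round(Q.T@(gp-P)/.02,dec);b=np.round(np.degrees(Ro.from_matrix(Q.T@gR).as_rotvec())/4,dec)
            rows.append([a.tolist(),b.tolist()]);P=P+Q@(a*.02);Q=Q@Ro.from_rotvec(np.radians(b*4)).as_matrix()
        return rows
    if n is None:
        n=1
        while np.abs(np.array(gen(n))).max()>1: n+=1
    rows=gen(n)
    while len(rows)%10: rows.append([[0,0,0],[0,0,0]])
    print("n",n)
    for k in range(0,len(rows),10): print("["+",".join("[[%g,%g,%g],[%g,%g,%g]]"%tuple(a+b) for a,b in rows[k:k+10])+"]")
def st():
    s=r.observe();R=s["tool_rot"]
    print("t%.2f"%s["t"],"p",s["tcp_pos"].round(4),"yaw%.1f"%np.degrees(np.arctan2(R[1,0],R[0,0])),"z",R[:,2].round(3),"F",s["ft_force"].round(1),"M",s["wrist_torque"].round(2),"w%.3f"%s["width"],"j",s["joints"].round(2));return s
E
python3 - <<'E'
from h import *
plan(case(-.048,0,.225),down(86))
E
```

```text
n 32
[[[0.7,-0.69,0],[-0,-0,-0.47]],[[0.72,-0.67,0.01],[-0,-0,-0.47]],[[0.75,-0.65,0],[-0,-0,-0.47]],[[0.77,-0.62,0.01],[-0,-0,-0.47]],[[0.78,-0.59,0],[-0,-0,-0.47]],[[0.81,-0.57,0.01],[-0,-0,-0.47]],[[0.82,-0.54,0],[-0,-0,-0.46]],[[0.84,-0.52,0.01],[-0,-0,-0.47]],[[0.86,-0.49,0],[-0.01,-0,-0.47]],[[0.87,-0.46,0.01],[0,-0,-0.47]]]
[[[0.89,-0.43,-0],[0,-0,-0.47]],[[0.9,-0.4,0],[0,-0.01,-0.47]],[[0.91,-0.37,0.01],[0,0,-0.47]],[[0.92,-0.34,0],[0,0,-0.47]],[[0.94,-0.31,0],[0,0,-0.47]],[[0.94,-0.28,0.01],[0,0,-0.47]],[[0.96,-0.25,0],[-0,0,-0.47]],[[0.96,-0.22,0.01],[-0,0,-0.47]],[[0.97,-0.18,-0],[-0,0,-0.46]],[[0.97,-0.16,0],[-0,0,-0.47]]]
[[[0.98,-0.12,0.01],[-0,0,-0.47]],[[0.98,-0.09,0],[-0,0,-0.47]],[[0.99,-0.06,0],[-0,0,-0.47]],[[0.98,-0.02,0.01],[-0.01,-0,-0.47]],[[0.99,0.01,0],[0,-0,-0.47]],[[0.98,0.03,0],[0,-0,-0.47]],[[0.98,0.08,0.01],[0,-0,-0.47]],[[0.98,0.1,0],[0,-0,-0.47]],[[0.98,0.13,0.01],[0,-0,-0.47]],[[0.97,0.17,-0],[0,-0,-0.47]]]
[[[0.97,0.2,0],[0,-0,-0.47]],[[0.96,0.23,0.01],[0,-0,-0.46]],[[0,0,0],[0,0,0]],[[0,0,0],[0,0,0]],[[0,0,0],[0,0,0]],[[0,0,0],[0,0,0]],[[0,0,0],[0,0,0]],[[0,0,0],[0,0,0]],[[0,0,0],[0,0,0]],[[0,0,0],[0,0,0]]]
```

{"name": "send_rows", "arguments": {"plan": [[[0.7,-0.69,0],[0,0,-0.47]],[[0.72,-0.67,0],[0,0,-0.47]],[[0.75,-0.65,0],[0,0,-0.47]],[[0.77,-0.62,0],[0,0,-0.47]],[[0.78,-0.59,0],[0,0,-0.47]],[[0.81,-0.57,0],[0,0,-0.47]],[[0.82,-0.54,0],[0,0,-0.47]],[[0.84,-0.52,0],[0,0,-0.47]],[[0.86,-0.49,0],[0,0,-0.47]],[[0.87,-0.46,0],[0,0,-0.47]]], "hand": 0.55, "force": 15}}

```text
t: 1.35
tcp_pos: [0.3174, -0.3298, 0.228]
tool_rot: [[0.709, 0.705, 0.0], [0.705, -0.709, -0.0], [0.0, 0.0, -1.0]]
ft_force: [-0.5, 0.2, -0.4]
width: 0.452
```

{"name": "send_rows", "arguments": {"plan": [[[0.89,-0.43,0],[0,0,-0.47]],[[0.9,-0.4,0],[0,0,-0.47]],[[0.91,-0.37,0],[0,0,-0.47]],[[0.92,-0.34,0],[0,0,-0.47]],[[0.94,-0.31,0],[0,0,-0.47]],[[0.94,-0.28,0],[0,0,-0.47]],[[0.96,-0.25,0],[0,0,-0.47]],[[0.96,-0.22,0],[0,0,-0.47]],[[0.97,-0.18,0],[0,0,-0.47]],[[0.97,-0.16,0],[0,0,-0.47]]]}}

```text
t: 2.6
tcp_pos: [0.3825, -0.1439, 0.228]
tool_rot: [[0.443, 0.896, 0.0], [0.896, -0.443, -0.0], [-0.0, 0.0, -1.0]]
ft_force: [0.6, 0.0, -0.6]
width: 0.452
```

{"name": "send_rows", "arguments": {"plan": [[[0.98,-0.12,0],[0,0,-0.47]],[[0.98,-0.09,0],[0,0,-0.47]],[[0.99,-0.06,0],[0,0,-0.47]],[[0.98,-0.02,0],[0,0,-0.47]],[[0.99,0.01,0],[0,0,-0.47]],[[0.98,0.03,0],[0,0,-0.47]],[[0.98,0.08,0],[0,0,-0.47]],[[0.98,0.1,0],[0,0,-0.47]],[[0.98,0.13,0],[0,0,-0.47]],[[0.97,0.17,0],[0,0,-0.47]]]}}

```text
t: 3.85
tcp_pos: [0.4475, 0.0421, 0.2279]
tool_rot: [[0.131, 0.991, 0.0], [0.991, -0.131, -0.0], [-0.0, 0.0, -1.0]]
ft_force: [-0.5, -0.5, 0.5]
width: 0.447
```

Run:
```python
from h import *
s=st()
p,d=r.capture("wrist");cv2.imwrite("pics/w1.png",p)
m=r.camera_model("wrist");T=wristT(s,m)
print(proj(m,T,case(-.048,0,.128)),proj(m,T,case(.011,.064,.125)))
st();plan(case(-.048,0,.225),down(86))
```

```text
t3.85 p [0.4475 0.0421 0.2279] yaw82.5 z [ 0. -0. -1.] F [-0.5 -0.5  0.5] M [-0.01 -0.03 -0.02] w0.447 j [ 0.07  0.12  1.83 -0.    1.19  0.2 ]
(np.float64(329.2470564401856), np.float64(188.96683335687243)) (np.float64(411.18510578012877), np.float64(89.5335752717159))
t3.90 p [0.4484 0.0438 0.228 ] yaw82.6 z [ 0.001  0.002 -1.   ] F [0.6 1.1 0.1] M [ 0.04 -0.15 -0.07] w0.450 j [0.07 0.12 1.83 0.   1.19 0.2 ]
n 2
[[[0.9,0.2,0.08],[0.01,-0.01,-0.43]],[[0.89,0.23,0.07],[0,-0.02,-0.43]],[[0,0,0],[0,0,0]],[[0,0,0],[0,0,0]],[[0,0,0],[0,0,0]],[[0,0,0],[0,0,0]],[[0,0,0],[0,0,0]],[[0,0,0],[0,0,0]],[[0,0,0],[0,0,0]],[[0,0,0],[0,0,0]]]
```

View pics/w1.png

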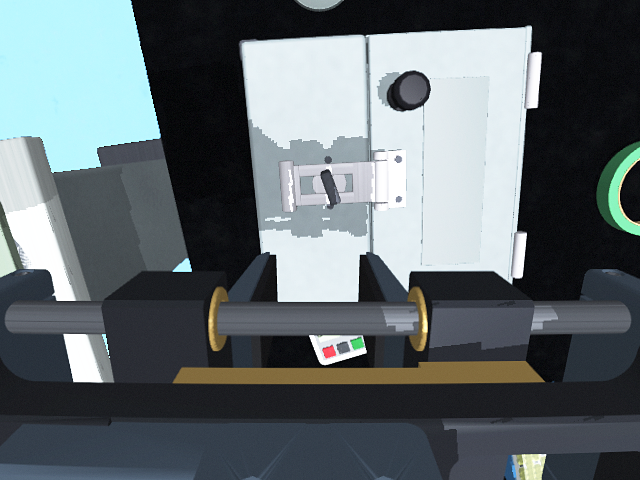

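Knob is at (411,90), where the model predicts it. The bar is around (330,188). Zooming for its angle.

Run:
```python
import cv2
p=cv2.imread("pics/w1.png");cv2.imwrite("pics/w1c.png",cv2.resize(p[145:225,270:390],None,fx=6.5,fy=6.5,interpolation=cv2.INTER_CUBIC))
```

```text
(no output)
```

View pics/w1c.png

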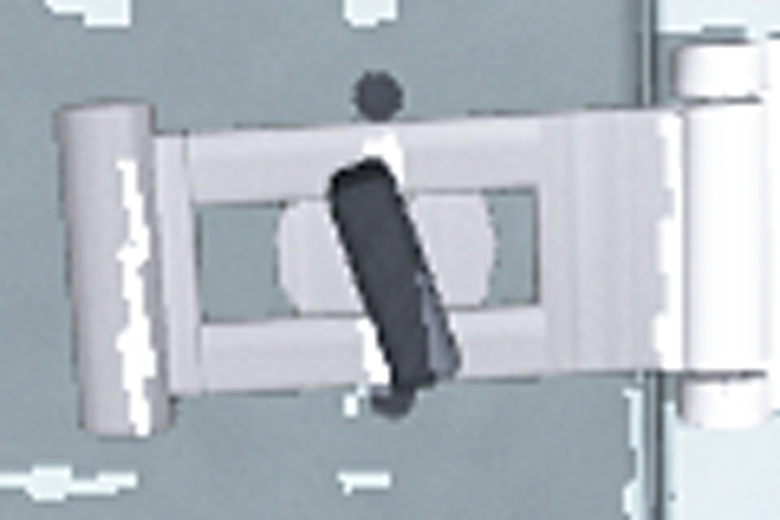

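Run:
```python
from h import *
s=r.observe();m=r.camera_model("wrist")
s["tcp_pos"]=np.array([0.4475,0.0421,0.2279]);a=np.radians(82.5)
s["tool_rot"]=down(82.5);T=wristT(s,m)
f=lambda u,v,z:onz(m,T,270+(u+.5)/6.5-.5,145+(v+.5)/6.5-.5,z)
A=f(362,170,.128);B=f(410,385,.128);d=A-B
print(A,B,np.linalg.norm(d),"rel case",np.degrees(np.arctan2(d[1],d[0]))-YAW,(RC.T@((A+B)/2-C)))
A=f(108,105,.103);B=f(125,435,.103);print("roll",RC.T@(A-C),RC.T@(B-C))
print("knob",RC.T@(onz(m,T,411,90,.125)-C), (np.degrees(np.arctan2(*(f(108,105,.103)-f(125,435,.103))[[1,0]])))-YAW)
```

```text
[0.45982777 0.09146618 0.128     ] [0.46214485 0.06741047 0.128     ] 0.024167044475864784 rel case 99.70182758014143 [-0.04812472  0.00111676  0.128     ]
roll [-0.07924755  0.02032609  0.103     ] [-0.08028425 -0.01928799  0.103     ]
knob [0.01083534 0.06374527 0.125     ] 88.50090714127033
```

Run:
```python
from h import *
plan(case(-.048,0,.170),down(98),n=8)
```

```text
n 8
[[[0.22,0.05,0.36],[0,-0,-0.48]],[[0.22,0.06,0.37],[0,-0.01,-0.49]],[[0.22,0.06,0.36],[0.01,0,-0.48]],[[0.22,0.08,0.36],[-0,-0,-0.48]],[[0.22,0.08,0.36],[-0,-0.01,-0.48]],[[0.21,0.08,0.37],[0,0,-0.49]],[[0.21,0.1,0.36],[0,-0,-0.48]],[[0.2,0.1,0.36],[0.01,-0.01,-0.48]],[[0,0,0],[0,0,0]],[[0,0,0],[0,0,0]]]
```

{"name": "send_rows", "arguments": {"plan": [[[0.22,0.05,0.36],[0,0,-0.48]],[[0.22,0.06,0.36],[0,0,-0.48]],[[0.22,0.06,0.36],[0,0,-0.48]],[[0.22,0.08,0.36],[0,0,-0.48]],[[0.22,0.08,0.36],[0,0,-0.48]],[[0.21,0.08,0.36],[0,0,-0.48]],[[0.21,0.1,0.36],[0,0,-0.48]],[[0.2,0.1,0.36],[0,0,-0.48]],[[0,0,0],[0,0,0]],[[0,0,0],[0,0,0]]]}}

```text
t: 5.15
tcp_pos: [0.4605, 0.0752, 0.1704]
tool_rot: [[-0.134, 0.991, 0.0], [0.991, 0.134, -0.0], [-0.0, 0.0, -1.0]]
ft_force: [-0.5, 0.5, 1.1]
width: 0.445
```

Run:
```python
from h import *
s=st()
p,d=r.capture("wrist");cv2.imwrite("pics/w2.png",p)
m=r.camera_model("wrist");T=wristT(s,m)
u=proj(m,T,case(-.048,0,.128));print(u)
for a in (90,100,110,120,135):
    v=np.array([np.cos(np.radians(a)),np.sin(np.radians(a))])*.012
    print(a,[np.round(proj(m,T,case(-.048+k*v[0],k*v[1],.128)),1) for k in(1,-1)])
```

```text
t5.15 p [0.4605 0.0752 0.1704] yaw97.7 z [ 0. -0. -1.] F [-0.5  0.5  1.1] M [-0.04 -0.11  0.01] w0.445 j [ 0.14  0.2   1.89 -0.    1.05  0.  ]
(np.float64(318.430169238966), np.float64(261.04949958475515))
90 [array([322.8, 241.6]), array([314.2, 279.9])]
100 [array([319.1, 241.2]), array([317.7, 280.3])]
110 [array([315.5, 241.4]), array([321.3, 280.1])]
120 [array([312. , 242.2]), array([324.7, 279.4])]
135 [array([307.1, 244.5]), array([329.5, 277.2])]
```

View pics/w2.png

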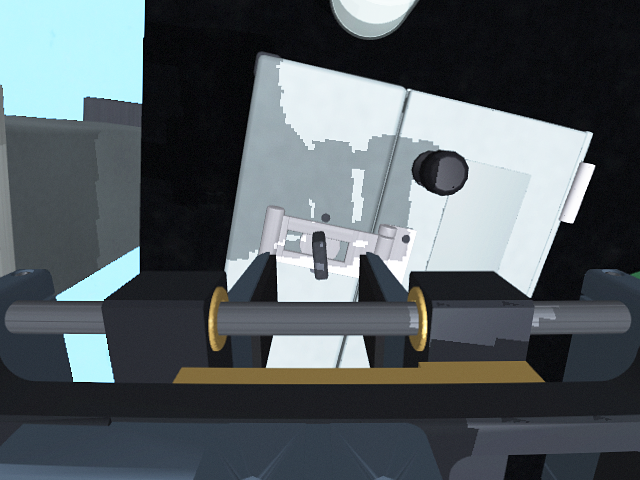

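The bar's top runs from (319,233) to (321,278). That is roughly 100° from the case's x, so two clicks, and it lies parallel to the jaws. I'll descend and grip.

{"name": "send_rows", "arguments": {"plan": [[[0.08,0,0.4],[0,0,0]],[[0.08,0,0.4],[0,0,0]],[[0,0,0.4],[0,0,0]],[[0,0,0.4],[0,0,0]],[[0,0,0.4],[0,0,0]],[[0,0,0.3],[0,0,0]],[[0,0,0.3],[0,0,0]],[[0,0,0],[0,0,0]],[[0,0,0],[0,0,0]],[[0,0,0],[0,0,0]]]}}

```text
t: 6.45
tcp_pos: [0.4602, 0.0783, 0.1186]
tool_rot: [[-0.134, 0.991, 0.001], [0.991, 0.134, 0.0], [-0.0, 0.001, -1.0]]
ft_force: [0.4, 0.4, 0.5]
width: 0.448
```

{"name": "send_rows", "arguments": {"plan": [[[0,0,0],[0,0,0]],[[0,0,0],[0,0,0]],[[0,0,0],[0,0,0]],[[0,0,0],[0,0,0]],[[0,0,0],[0,0,0]],[[0,0,0],[0,0,0]],[[0,0,0],[0,0,0]],[[0,0,0],[0,0,0]],[[0,0,0],[0,0,0]],[[0,0,0],[0,0,0]]], "hand": 1, "force": 20}}

```text
t: 7.7
tcp_pos: [0.4613, 0.0784, 0.1186]
tool_rot: [[-0.134, 0.991, 0.003], [0.991, 0.134, 0.0], [-0.0, 0.003, -1.0]]
ft_force: [3.8, -0.2, -2.3]
width: 0.087
```

Run:
```python
from h import *
s=st()
p,d=r.capture("wrist");cv2.imwrite("pics/w3.png",p[180:420,200:440])
```

```text
t7.70 p [0.4613 0.0784 0.1186] yaw97.7 z [ 0.003  0.    -1.   ] F [ 3.8 -0.2 -2.3] M [-0.1  -1.04 -0.08] w0.087 j [ 0.14  0.26  1.96 -0.    0.92  0.01]
```

View pics/w3.png

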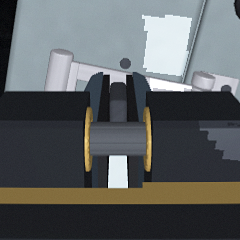

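Gripped: opening is 7.9 mm, matching the 8 mm bar. Turning clockwise.

{"name": "send_rows", "arguments": {"plan": [[[0,0.02,0],[0,0,0.9]],[[0,0.02,0],[0,0,0.9]],[[0,0,0],[0,0,0.9]],[[0,0,0],[0,0,0.9]],[[0,0,0],[0,0,0.9]],[[0,0,0],[0,0,0.9]],[[0,0,0],[0,0,0.9]],[[0,0,0],[0,0,0.9]],[[0,0,0],[0,0,0.9]],[[0,0,0],[0,0,0.9]]]}}

```text
t: 9.0
tcp_pos: [0.4615, 0.0783, 0.1185]
tool_rot: [[0.476, 0.88, 0.002], [0.88, -0.476, -0.0], [0.001, 0.002, -1.0]]
ft_force: [3.1, -0.4, -1.6]
width: 0.088
```

{"name": "send_rows", "arguments": {"plan": [[[0,0,0],[0,0,0.9]],[[0,0,0],[0,0,0.9]],[[0,0,0],[0,0,0.9]],[[0,0,0],[0,0,0.9]],[[0,0,0],[0,0,0.9]],[[0,0,0],[0,0,0.9]],[[0,0,0],[0,0,0.9]],[[0,0,0],[0,0,0.9]],[[0,0,0],[0,0,0.9]],[[0,0,0],[0,0,0.9]]]}}

```text
t: 10.25
tcp_pos: [0.4616, 0.0782, 0.1185]
tool_rot: [[0.902, 0.433, 0.002], [0.433, -0.902, -0.001], [0.001, 0.001, -1.0]]
ft_force: [4.9, -1.5, -4.9]
width: 0.09
```

Run:
```python
from h import *
s=st()
p,d=r.capture("wrist");cv2.imwrite("pics/w4.png",p)
```

```text
t10.25 p [0.4616 0.0782 0.1185] yaw25.6 z [ 0.002 -0.001 -1.   ] F [ 4.9 -1.5 -4.9] M [-0.44 -0.73 -0.05] w0.090 j [ 0.14  0.26  1.96 -0.    0.92  1.27]
```

View pics/w4.png

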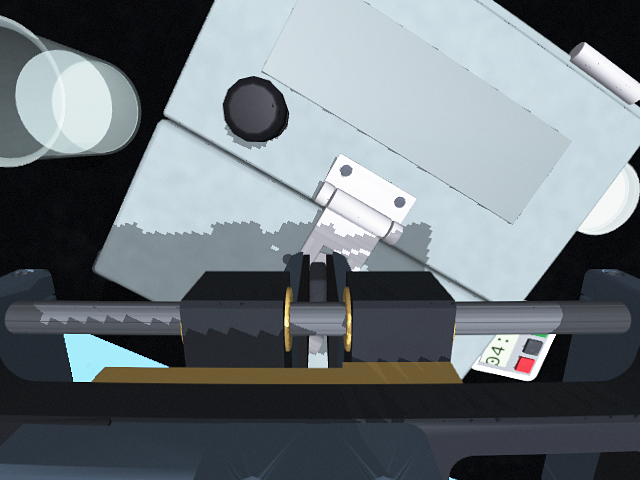

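{"name": "send_rows", "arguments": {"plan": [[[0,0,0],[0,0,0.9]],[[0,0,0],[0,0,0.9]],[[0,0,0],[0,0,0.9]],[[0,0,0],[0,0,0.9]],[[0,0,0],[0,0,0.9]],[[0,0,0],[0,0,0.9]],[[0,0,0],[0,0,0.9]],[[0,0,0],[0,0,0.8]],[[0,0,0],[0,0,0.5]],[[0,0,0],[0,0,0.4]]]}}

```text
t: 11.55
tcp_pos: [0.4617, 0.0781, 0.1186]
tool_rot: [[0.994, -0.109, 0.002], [-0.109, -0.994, -0.001], [0.002, 0.001, -1.0]]
ft_force: [5.4, -1.5, -1.9]
width: 0.088
```

Run:
```python
from h import *
s=st()
```

```text
t11.55 p [0.4617 0.0781 0.1186] yaw-6.3 z [ 0.002 -0.001 -1.   ] F [ 5.4 -1.5 -1.9] M [-0.29 -0.81  0.12] w0.088 j [ 0.14  0.26  1.96 -0.    0.92  1.82]
```

{"name": "send_rows", "arguments": {"plan": [[[0,0,0],[0,0,0.3]],[[0,0,0],[0,0,0.3]],[[0,0,0],[0,0,0.3]],[[0,0,0],[0,0,0]],[[0,0,0],[0,0,0]],[[0,0,0],[0,0,0]],[[0,0,0],[0,0,0]],[[0,0,0],[0,0,0]],[[0,0,0],[0,0,0]],[[0,0,0],[0,0,0]]]}}

```text
t: 12.8
tcp_pos: [0.4616, 0.0781, 0.1186]
tool_rot: [[0.986, -0.169, 0.002], [-0.169, -0.986, -0.001], [0.002, 0.001, -1.0]]
ft_force: [5.1, -2.1, -2.0]
width: 0.09
```

Run:
```python
from h import *
s=st()
```

```text
t12.80 p [0.4616 0.0781 0.1186] yaw-9.7 z [ 0.002 -0.001 -1.   ] F [ 5.1 -2.1 -2. ] M [-0.29 -0.81  0.41] w0.090 j [ 0.14  0.26  1.96 -0.    0.92  1.89]
```

The moment climbed from 0.12 to 0.41 N·m, well past the detent, so the staple is at its clockwise stop. I'll release, rise and look.

{"name": "send_rows", "arguments": {"plan": [[[0,0,0],[0,0,-0.4]],[[0,0,0],[0,0,-0.4]],[[0,0,0],[0,0,0]],[[0,0,0],[0,0,0]],[[0,0,-0.5],[0,0,0]],[[0,0,-0.5],[0,0,0]],[[0,0,-0.5],[0,0,0]],[[-0.5,0,-0.5],[0,0,0]],[[-0.5,0,-0.5],[0,0,-0.4]],[[-0.5,0,0],[0,0,0]]], "hand": 0.34}}

```text
t: 14.05
tcp_pos: [0.4305, 0.0818, 0.1692]
tool_rot: [[0.996, -0.088, 0.002], [-0.088, -0.996, 0.0], [0.002, -0.0, -1.0]]
ft_force: [-0.3, -0.4, -0.6]
width: 0.659
```

Run:
```python
from h import *
s=st()
p,d=r.capture("wrist");cv2.imwrite("pics/w5.png",p)
m=r.camera_model("wrist");T=wristT(s,m)
for q in[(-.048,0,.128),(-.06,0,.128),(-.036,0,.128),(-.081,.02,.097),(-.081,-.02,.097)]:print(q,np.round(proj(m,T,case(*q)),1))
plan(case(-.081,0,.106),down(YAW))
```

```text
t14.05 p [0.4305 0.0818 0.1692] yaw-5.1 z [ 0.002  0.    -1.   ] F [-0.3 -0.4 -0.6] M [ 0.04  0.05 -0.06] w0.659 j [ 0.16  0.16  1.95 -0.    1.03  1.82]
(-0.048, 0, 0.128) [319.9 214.5]
(-0.06, 0, 0.128) [320.2 235.2]
(-0.036, 0, 0.128) [319.6 193.1]
(-0.081, 0.02, 0.097) [290.2 254.5]
(-0.081, -0.02, 0.097) [350.3 253.7]
n 4
[[[-0,0.01,0.78],[0,0,-0.05]],[[-0.01,0.02,0.78],[0,0.01,-0.06]],[[-0,0.01,0.79],[0,0,-0.05]],[[-0.01,0.01,0.78],[0,0.01,-0.06]],[[0,0,0],[0,0,0]],[[0,0,0],[0,0,0]],[[0,0,0],[0,0,0]],[[0,0,0],[0,0,0]],[[0,0,0],[0,0,0]],[[0,0,0],[0,0,0]]]
```

View pics/w5.png

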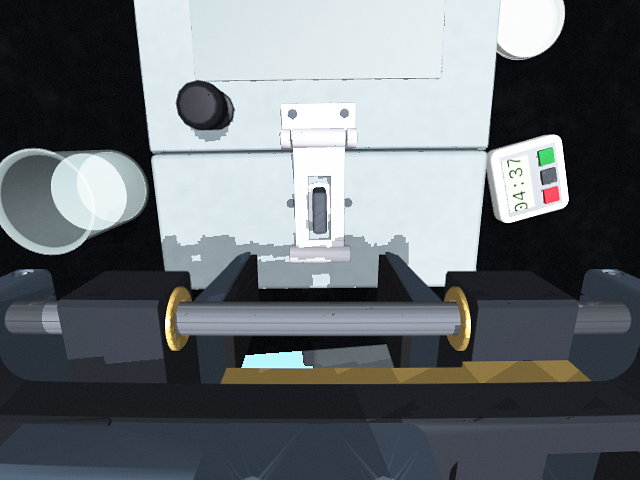

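The bar now lies along the slot at (320,211). The roll spans (290..350, 254), exactly where the model puts it. Descending to pinch the roll.

{"name": "send_rows", "arguments": {"plan": [[[0,0,0.7],[0,0,-0.1]],[[0,0.02,0.7],[0,0,-0.1]],[[0,0,0.7],[0,0,0]],[[0,0,0.5],[0,0,0]],[[0,0,0.3],[0,0,0]],[[0,0,0.2],[0,0,0]],[[0,0,0],[0,0,0]],[[0,0,0],[0,0,0]],[[0,0,0],[0,0,0]],[[0,0,0],[0,0,0]]]}}

```text
t: 15.35
tcp_pos: [0.431, 0.0813, 0.1065]
tool_rot: [[0.997, -0.075, 0.001], [-0.075, -0.997, -0.0], [0.001, -0.0, -1.0]]
ft_force: [0.6, 0.4, 0.1]
width: 0.661
```

{"name": "send_rows", "arguments": {"plan": [[[0,0,0],[0,0,0]],[[0,0,0],[0,0,0]],[[0,0,0],[0,0,0]],[[0,0,0],[0,0,0]],[[0,0,0],[0,0,0]],[[0,0,0],[0,0,0]],[[0,0,0],[0,0,0]],[[0,0,0],[0,0,0]],[[0,0,0],[0,0,0]],[[0,0,0],[0,0,0]]], "hand": 1, "force": 10}}

```text
t: 16.6
tcp_pos: [0.4308, 0.0808, 0.1063]
tool_rot: [[0.997, -0.074, -0.0], [-0.074, -0.997, -0.001], [-0.0, 0.001, -1.0]]
ft_force: [0.1, -6.0, 0.9]
width: 0.435
```

Run:
```python
from h import *
s=st()
p,d=r.capture("wrist");cv2.imwrite("pics/w6.png",p)
m=r.camera_model("wrist");T=wristT(s,m)
```

```text
t16.60 p [0.4308 0.0808 0.1063] yaw-4.3 z [-0.    -0.001 -1.   ] F [ 0.1 -6.   0.9] M [-0.94  0.11  0.08] w0.435 j [ 0.16  0.23  2.04 -0.    0.87  1.81]
```

View pics/w6.png

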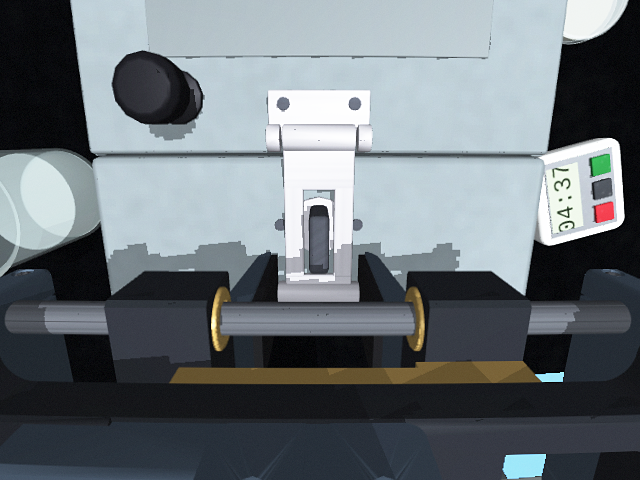

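Run:
```python
import numpy as np
t=np.linspace(0,3.06,21)
X=-74*np.cos(t)/20;Z=-74*np.sin(t)/20
X=X.round(2);Z=Z.round(2)
print([[round(a,2),0,round(b,2)] for a,b in zip(np.diff(X),np.diff(Z))])
```

```text
[[np.float64(0.04), 0, np.float64(-0.56)], [np.float64(0.13), 0, np.float64(-0.55)], [np.float64(0.21), 0, np.float64(-0.53)], [np.float64(0.29), 0, np.float64(-0.49)], [np.float64(0.36), 0, np.float64(-0.43)], [np.float64(0.42), 0, np.float64(-0.38)], [np.float64(0.48), 0, np.float64(-0.31)], [np.float64(0.51), 0, np.float64(-0.23)], [np.float64(0.55), 0, np.float64(-0.15)], [np.float64(0.56), 0, np.float64(-0.07)], [np.float64(0.56), 0, np.float64(0.02)], [np.float64(0.56), 0, np.float64(0.11)], [np.float64(0.53), 0, np.float64(0.19)], [np.float64(0.5), 0, np.float64(0.27)], [np.float64(0.45), 0, np.float64(0.34)], [np.float64(0.4), 0, np.float64(0.4)], [np.float64(0.32), 0, np.float64(0.47)], [np.float64(0.26), 0, np.float64(0.5)], [np.float64(0.17), 0, np.float64(0.54)], [np.float64(0.09), 0, np.float64(0.56)]]
```

{"name": "send_rows", "arguments": {"plan": [[[0.04,0.02,-0.56],[0,0,0]],[[0.13,0.02,-0.55],[0,0,0]],[[0.21,0,-0.53],[0,0,0]],[[0.29,0,-0.49],[0,0,0]],[[0.36,0,-0.43],[0,0,0]],[[0.42,0,-0.38],[0,0,0]],[[0.48,0,-0.31],[0,0,0]],[[0.51,0,-0.23],[0,0,0]],[[0.55,0,-0.15],[0,0,0]],[[0.56,0,-0.07],[0,0,0]]]}}

```text
t: 17.9
tcp_pos: [0.5029, 0.075, 0.1807]
tool_rot: [[0.997, -0.075, 0.001], [-0.075, -0.997, -0.0], [0.001, 0.0, -1.0]]
ft_force: [-1.5, -3.4, 1.2]
width: 0.436
```

Run:
```python
from h import *
s=st()
p,d=r.capture("scene");cv2.imwrite("pics/s7.png",cv2.resize(p[120:320,240:460],None,fx=2.5,fy=2.5))
```

```text
t17.90 p [0.5029 0.075  0.1807] yaw-4.3 z [ 0.001 -0.    -1.   ] F [-1.5 -3.4  1.2] M [-0.36  0.39 -0.  ] w0.436 j [ 0.13  0.25  1.79 -0.    1.1   1.77]
```

View pics/s7.png

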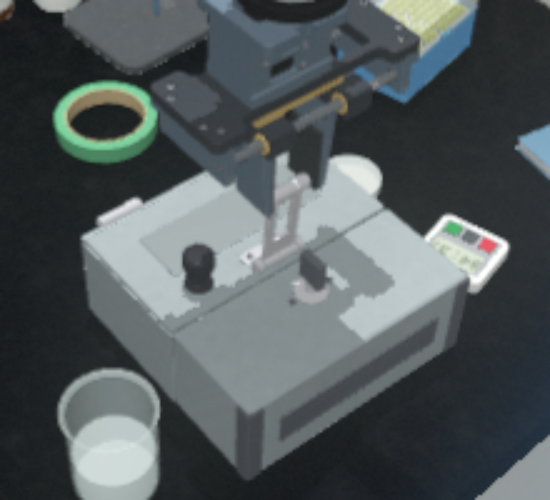

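The hasp is held upright at about (285,215) in the crop, clear of the staple. Continuing the fold.

{"name": "send_rows", "arguments": {"plan": [[[0.56,0.01,0.02],[0,0,0]],[[0.56,0,0.11],[0,0,0]],[[0.53,0,0.19],[0,0,0]],[[0.5,0,0.27],[0,0,0]],[[0.45,0,0.34],[0,0,0]],[[0.4,0,0.4],[0,0,0]],[[0.32,0,0.47],[0,0,0]],[[0.26,0,0.5],[0,0,0]],[[0.17,0,0.54],[0,0,0]],[[0.09,0,0.56],[0,0,0]]]}}

```text
t: 19.2
tcp_pos: [0.5786, 0.0692, 0.1113]
tool_rot: [[0.997, -0.075, 0.0], [-0.075, -0.997, 0.0], [0.0, -0.0, -1.0]]
ft_force: [3.6, -2.1, 1.0]
width: 0.437
```

Run:
```python
from h import *
s=st()
print(RC.T@(s["tcp_pos"]-C))
p,d=r.capture("scene");cv2.imwrite("pics/s8.png",cv2.resize(p[120:320,240:460],None,fx=2.5,fy=2.5))
```

```text
t19.20 p [0.5786 0.0692 0.1113] yaw-4.3 z [ 0.  0. -1.] F [ 3.6 -2.1  1. ] M [-0.39 -0.59  0.02] w0.437 j [ 0.1   0.43  1.71 -0.    1.    1.75]
[ 0.06993457 -0.00047469  0.11132873]
```

View pics/s8.png

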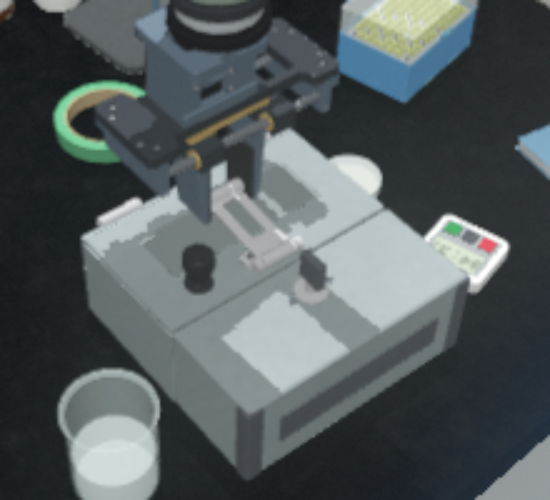

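The hasp is folded back on the lid and the lid is still shut. I'll release, rise and go over to the knob.

{"name": "send_rows", "arguments": {"plan": [[[0,0,0],[0,0,0]],[[0,0,0],[0,0,0]],[[0,0,0],[0,0,0]],[[0,0,-0.6],[0,0,0]],[[0,0,-0.8],[0,0,0]],[[0,0,-0.9],[0,0,0]],[[0,0,-0.9],[0,0,0]],[[-0.6,-0.6,0],[0,0,0]],[[-0.6,-0.6,0],[0,0,0]],[[-0.6,-0.7,0],[0,0,0]]], "hand": 0.36}}

```text
t: 20.5
tcp_pos: [0.5435, 0.1109, 0.1757]
tool_rot: [[0.997, -0.075, -0.002], [-0.075, -0.997, -0.0], [-0.002, 0.0, -1.0]]
ft_force: [-0.2, -1.1, 0.2]
width: 0.639
```

{"name": "send_rows", "arguments": {"plan": [[[-0.6,-0.7,0],[0,0,0]],[[-0.5,-0.6,0],[0,0,0]],[[0,0,0],[0,0,0]],[[0,0,0],[0,0,0]],[[0,0,0],[0,0,0]],[[0,0,0],[0,0,0]],[[0,0,0],[0,0,0]],[[0,0,0],[0,0,0]],[[0,0,0],[0,0,0]],[[0,0,0],[0,0,0]]], "hand": 0.52}}

```text
t: 21.75
tcp_pos: [0.5252, 0.1373, 0.1763]
tool_rot: [[0.997, -0.075, 0.0], [-0.075, -0.997, -0.0], [0.0, 0.0, -1.0]]
ft_force: [0.1, -0.6, -0.6]
width: 0.483
```

Run:
```python
from h import *
s=st()
print(RC.T@(s["tcp_pos"]-C))
p,d=r.capture("wrist");cv2.imwrite("pics/w9.png",p)
m=r.camera_model("wrist");T=wristT(s,m)
print(proj(m,T,case(.011,.064,.125)))
plan(case(.011,.064,.112),down(YAW),n=6)
```

```text
t21.75 p [0.5252 0.1373 0.1763] yaw-4.3 z [ 0. -0. -1.] F [ 0.1 -0.6 -0.6] M [ 0.02  0.   -0.05] w0.483 j [ 0.23  0.31  1.72 -0.    1.11  1.88]
[0.01164642 0.06355719 0.17633275]
(np.float64(317.64117889516405), np.float64(261.8426727526521))
n 6
[[[-0.01,-0,0.54],[0,-0,-0]],[[-0,-0.01,0.53],[0,-0,-0.01]],[[-0.01,-0,0.54],[0,-0,-0]],[[-0,-0.01,0.53],[0,-0,-0.01]],[[-0.01,0,0.54],[0,-0,-0]],[[-0,-0,0.54],[0,-0,-0]],[[0,0,0],[0,0,0]],[[0,0,0],[0,0,0]],[[0,0,0],[0,0,0]],[[0,0,0],[0,0,0]]]
```

View pics/w9.png

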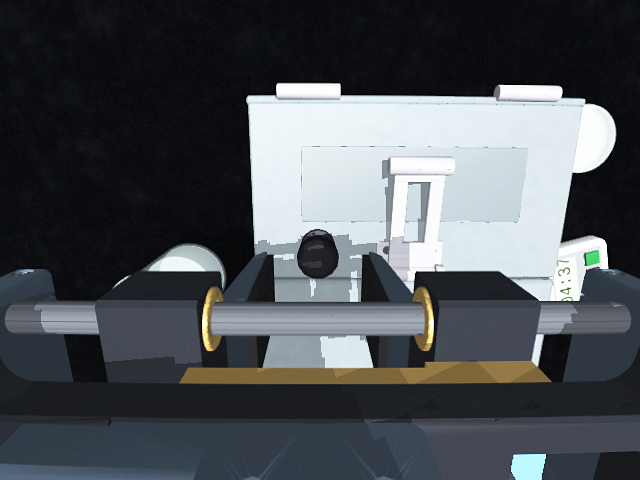

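The hasp lies folded back, its roll at (420,165). The knob is centred between the fingers at (318,255). Descending and gripping.

{"name": "send_rows", "arguments": {"plan": [[[0,0,0.6],[0,0,0]],[[0,-0.02,0.6],[0,0,0]],[[0,0,0.6],[0,0,0]],[[0,0,0.6],[0,0,0]],[[0,0,0.4],[0,0,0]],[[0,0,0.4],[0,0,0]],[[0,0,0],[0,0,0]],[[0,0,0],[0,0,0]],[[0,0,0],[0,0,0]],[[0,0,0],[0,0,0]]]}}

```text
t: 23.05
tcp_pos: [0.5254, 0.1378, 0.1127]
tool_rot: [[0.997, -0.075, 0.001], [-0.075, -0.997, 0.0], [0.001, -0.0, -1.0]]
ft_force: [0.1, -0.0, 0.4]
width: 0.479
```

{"name": "send_rows", "arguments": {"plan": [[[0,0,0],[0,0,0]],[[0,0,0],[0,0,0]],[[0,0,0],[0,0,0]],[[0,0,0],[0,0,0]],[[0,0,0],[0,0,0]],[[0,0,0],[0,0,0]],[[0,0,0],[0,0,0]],[[0,0,0],[0,0,0]],[[0,0,0],[0,0,0]],[[0,0,0],[0,0,0]]], "hand": 1, "force": 25}}

```text
t: 24.3
tcp_pos: [0.5252, 0.1374, 0.1124]
tool_rot: [[0.997, -0.075, 0.0], [-0.075, -0.997, -0.001], [0.0, 0.001, -1.0]]
ft_force: [-0.4, -4.6, 2.1]
width: 0.266
```

Run:
```python
from h import *
s=st()
print(RC.T@(s["tcp_pos"]-C))
t=np.radians(15.55+np.linspace(0,90,21))
X=(-100.7*np.cos(t)/20).round(2);Z=(-100.7*np.sin(t)/20).round(2)
print([[float(round(a,2)),0,float(round(b,2))] for a,b in zip(np.diff(X),np.diff(Z))])
```

```text
t24.30 p [0.5252 0.1374 0.1124] yaw-4.3 z [ 0.    -0.001 -1.   ] F [-0.4 -4.6  2.1] M [-0.81  0.06 -0.03] w0.266 j [ 0.24  0.37  1.81 -0.    0.97  1.88]
[0.01167267 0.06364021 0.11237676]
[[0.12, 0, -0.38], [0.15, 0, -0.36], [0.18, 0, -0.35], [0.2, 0, -0.34], [0.24, 0, -0.32], [0.25, 0, -0.3], [0.28, 0, -0.29], [0.3, 0, -0.25], [0.32, 0, -0.24], [0.33, 0, -0.2], [0.36, 0, -0.19], [0.36, 0, -0.15], [0.38, 0, -0.12], [0.38, 0, -0.09], [0.39, 0, -0.07], [0.39, 0, -0.03], [0.4, 0, 0.0], [0.39, 0, 0.03], [0.4, 0, 0.06], [0.38, 0, 0.09]]
```

{"name": "send_rows", "arguments": {"plan": [[[0.12,0,-0.38],[0,0,0]],[[0.15,0,-0.36],[0,0,0]],[[0.18,0,-0.35],[0,0,0]],[[0.2,0,-0.34],[0,0,0]],[[0.24,0,-0.32],[0,0,0]],[[0.25,0,-0.3],[0,0,0]],[[0,0,0],[0,0,0]],[[0,0,0],[0,0,0]],[[0,0,0],[0,0,0]],[[0,0,0],[0,0,0]]]}}

```text
t: 25.55
tcp_pos: [0.5476, 0.1357, 0.1542]
tool_rot: [[0.997, -0.075, -0.001], [-0.075, -0.997, -0.001], [-0.001, 0.001, -1.0]]
ft_force: [-2.4, -5.2, -2.9]
width: 0.268
```

Run:
```python
from h import *
s=st()
print(RC.T@(s["tcp_pos"]-C))
p,d=r.capture("scene");cv2.imwrite("pics/s10.png",cv2.resize(p[100:320,240:460],None,fx=2.5,fy=2.5))
```

```text
t25.55 p [0.5476 0.1357 0.1542] yaw-4.3 z [-0.001 -0.001 -1.   ] F [-2.4 -5.2 -2.9] M [-0.87  0.57  0.02] w0.268 j [ 0.22  0.36  1.7  -0.    1.08  1.87]
[0.03415298 0.06357757 0.15424287]
```

View pics/s10.png

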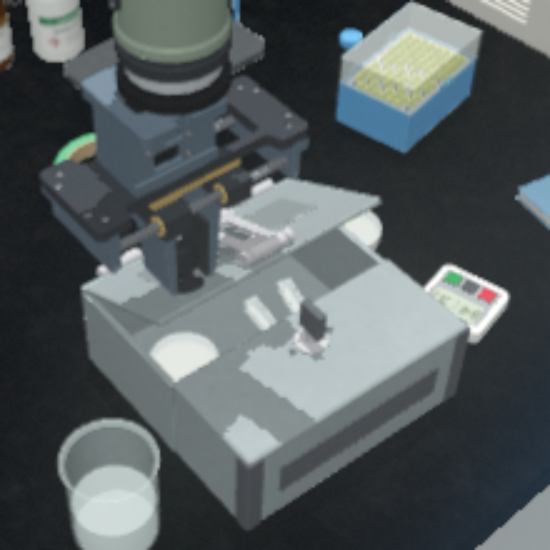

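The lid is at about 27° and rising as planned, with low forces. Continuing along the arc.

{"name": "send_rows", "arguments": {"plan": [[[0.28,0,-0.29],[0,0,0]],[[0.3,0,-0.25],[0,0,0]],[[0.32,0,-0.24],[0,0,0]],[[0.33,0,-0.2],[0,0,0]],[[0.36,0,-0.19],[0,0,0]],[[0.36,0,-0.15],[0,0,0]],[[0.38,0,-0.12],[0,0,0]],[[0,0,0],[0,0,0]],[[0,0,0],[0,0,0]],[[0,0,0],[0,0,0]]]}}

```text
t: 26.85
tcp_pos: [0.5937, 0.1322, 0.1836]
tool_rot: [[0.997, -0.075, -0.001], [-0.075, -0.997, -0.001], [-0.001, 0.001, -1.0]]
ft_force: [-3.9, -6.2, 0.4]
width: 0.271
```

Run:
```python
from h import *
s=st()
print(RC.T@(s["tcp_pos"]-C))
p,d=r.capture("scene");cv2.imwrite("pics/s11.png",cv2.resize(p[80:320,240:460],None,fx=2.4,fy=2.4))
```

```text
t26.85 p [0.5937 0.1322 0.1836] yaw-4.3 z [-0.001 -0.001 -1.   ] F [-3.9 -6.2  0.4] M [-0.8   0.87 -0.  ] w0.271 j [ 0.2   0.4   1.55 -0.    1.19  1.85]
[0.08040613 0.06342802 0.18355231]
```

View pics/s11.png

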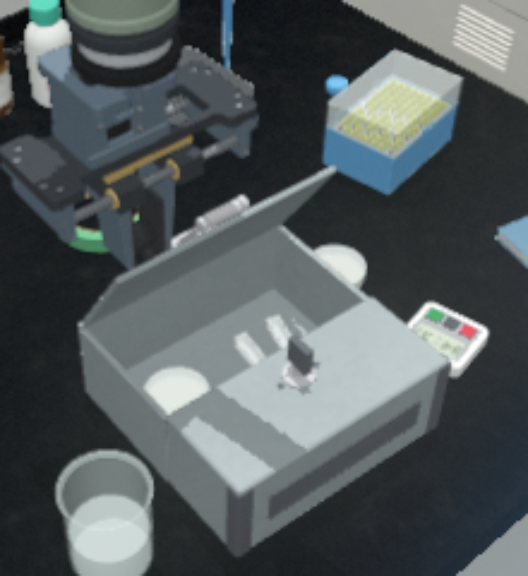

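The lid is at roughly 58°. Finishing the arc.

{"name": "send_rows", "arguments": {"plan": [[[0.38,0,-0.09],[0,0,0]],[[0.39,0,-0.07],[0,0,0]],[[0.39,0,-0.03],[0,0,0]],[[0.4,0,0],[0,0,0]],[[0.39,0,0.03],[0,0,0]],[[0.4,0,0.06],[0,0,0]],[[0.38,0,0.09],[0,0,0]],[[0,0,0],[0,0,0]],[[0,0,0],[0,0,0]],[[0,0,0],[0,0,0]]]}}

```text
t: 28.15
tcp_pos: [0.6494, 0.1279, 0.1843]
tool_rot: [[0.997, -0.075, 0.002], [-0.075, -0.997, -0.001], [0.002, 0.0, -1.0]]
ft_force: [-1.6, -5.4, -0.3]
width: 0.27
```

Run:
```python
from h import *
s=st()
print(RC.T@(s["tcp_pos"]-C))
p,d=r.capture("scene");cv2.imwrite("pics/s12.png",cv2.resize(p[60:320,240:460],None,fx=2.3,fy=2.3))
np.save("s12.npy",d)
m=r.camera_model("scene");T=m["world_from_camera"]
for a in (75,80,85,90,95):
    c,s_=np.cos(np.radians(a)),np.sin(np.radians(a));L=.123
    print(a,[np.round((np.array(proj(m,T,case(.108-L*c,y,.09+L*s_)))-[240,60])*2.3) for y in(.11,-.11)])
```

```text
t28.15 p [0.6494 0.1279 0.1843] yaw-4.3 z [ 0.002 -0.001 -1.   ] F [-1.6 -5.4 -0.3] M [-0.97  0.47  0.02] w0.270 j [ 0.18  0.48  1.42 -0.    1.24  1.82]
[0.13624061 0.06328233 0.18432721]
75 [array([ 82., 275.]), array([295., 169.])]
80 [array([ 74., 265.]), array([287., 161.])]
85 [array([ 67., 257.]), array([280., 154.])]
90 [array([ 59., 249.]), array([272., 147.])]
95 [array([ 52., 243.]), array([264., 142.])]
```

View pics/s12.png

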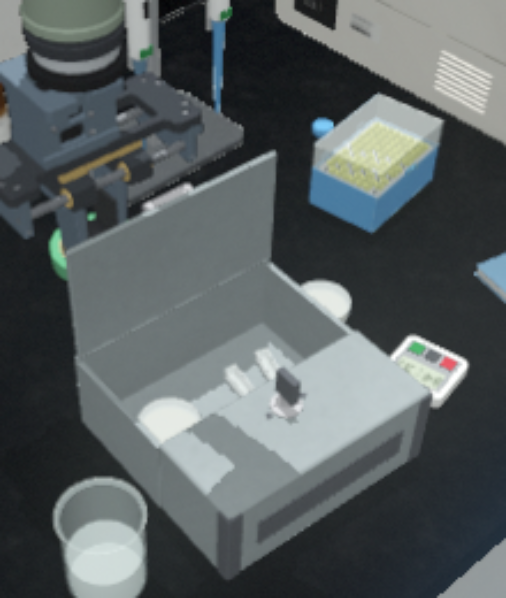

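The lid's top corners at (67,257) and (275,152) match about 87°. I'll nudge it 4 mm further, release and rise.

{"name": "send_rows", "arguments": {"plan": [[[0.2,0,0.04],[0,0,0]],[[0,0,0],[0,0,0]],[[0,0,0],[0,0,0]],[[0,0,0],[0,0,0]],[[0,0,0],[0,0,0]],[[0,0,0],[0,0,0]],[[0,0,0],[0,0,0]],[[0,0,0],[0,0,0]],[[0,0,0],[0,0,0]],[[0,0,0],[0,0,0]]]}}

```text
t: 29.45
tcp_pos: [0.6526, 0.1277, 0.1834]
tool_rot: [[0.997, -0.075, 0.0], [-0.075, -0.997, -0.001], [0.0, 0.001, -1.0]]
ft_force: [-3.2, -4.8, -0.6]
width: 0.27
```

{"name": "send_rows", "arguments": {"plan": [[[0,0,0],[0,0,0]],[[0,0,0],[0,0,0]],[[0,0,0],[0,0,0]],[[0,0,0],[0,0,0]],[[0,0,-0.5],[0,0,0]],[[0,0,-0.8],[0,0,0]],[[0,0,-0.9],[0,0,0]],[[0,0,-0.9],[0,0,0]],[[0,0,-0.9],[0,0,0]],[[0,0,-0.9],[0,0,0]]], "hand": 0.52}}

```text
t: 30.7
tcp_pos: [0.6531, 0.1282, 0.2817]
tool_rot: [[0.997, -0.075, 0.002], [-0.075, -0.997, 0.0], [0.002, -0.001, -1.0]]
ft_force: [-0.2, 0.7, 0.1]
width: 0.477
```

{"name": "send_rows", "arguments": {"plan": [[[0,-0.5,-0.5],[0,0,0]],[[0,-0.8,0],[0,0,0]],[[0,-1,0],[0,0,0]],[[0,-1,0],[0,0,0]],[[0,-1,0],[0,0,0]],[[0,-1,0],[0,0,0]],[[0,-0.8,0],[0,0,0]],[[0,-0.5,0],[0,0,0]],[[0,0,0],[0,0,0]],[[0,0,0],[0,0,0]]]}}

```text
t: 31.95
tcp_pos: [0.6628, 0.2592, 0.2896]
tool_rot: [[0.997, -0.075, 0.0], [-0.075, -0.997, -0.001], [0.0, 0.001, -1.0]]
ft_force: [0.3, 0.5, 0.2]
width: 0.48
```

Run:
```python
from h import *
s=st()
p,d=r.capture("scene");cv2.imwrite("pics/s13.png",p)
q,d=r.capture("top");cv2.imwrite("pics/t13.png",cv2.resize(q[150:350,210:460],None,fx=3,fy=3))
m=r.camera_model("scene");T=m["world_from_camera"]
for a in (80,85,90,95,100):
    c,s_=np.cos(np.radians(a)),np.sin(np.radians(a));L=.123
    print(a,[np.round((np.array(proj(m,T,case(.108-L*c,y,.09+L*s_))))) for y in(.11,-.11)])
```

```text
t31.95 p [0.6628 0.2592 0.2896] yaw-4.3 z [ 0.    -0.001 -1.   ] F [0.3 0.5 0.2] M [ 0.02 -0.   -0.01] w0.480 j [ 0.36  0.52  1.09 -0.    1.53  2.  ]
80 [array([272., 175.]), array([365., 130.])]
85 [array([269., 172.]), array([362., 127.])]
90 [array([266., 168.]), array([358., 124.])]
95 [array([263., 166.]), array([355., 122.])]
100 [array([260., 163.]), array([351., 120.])]
```

View pics/s13.png

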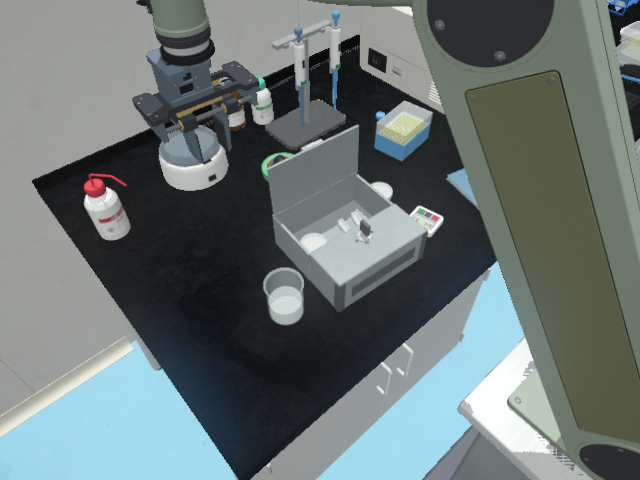

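View pics/t13.png

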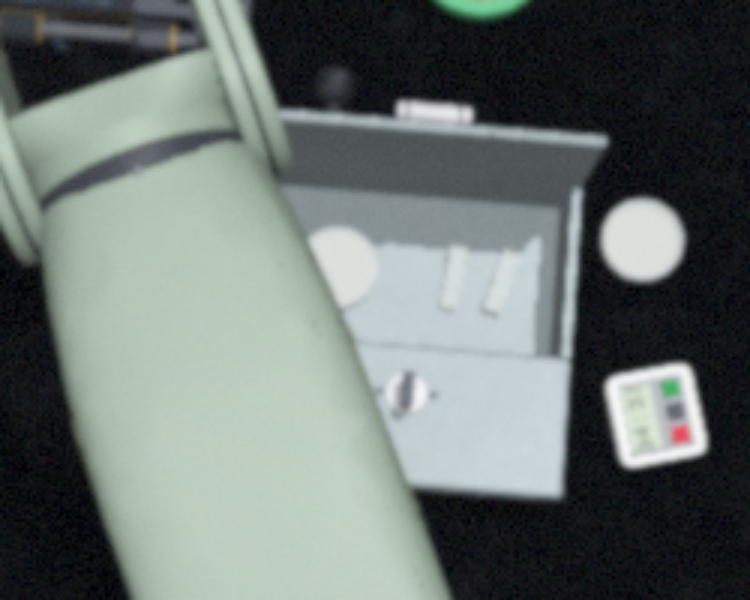

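Run:
```python
from h import *
st();print(r.close_job())
```

```text
t32.05 p [0.6628 0.2591 0.2897] yaw-4.3 z [ 0. -0. -1.] F [ 0.  -0.1 -0.2] M [0.05 0.08 0.01] w0.483 j [ 0.36  0.52  1.09 -0.    1.53  2.  ]
the job is handed in; nothing more can be done
None
```

The case is open, and I handed the job in at about 32 s; the hand-in gives no verdict.

- **Staple:** it stood two clicks round. I pinched it and turned it clockwise to its stop, where the wrist moment rose to 0.41 N·m. The wrist camera then showed the bar lying along the slot.
- **Hasp:** I pinched the roll and folded it right back onto the lid while the lid was still shut.
- **Lid:** I raised it by the knob to about 87–90° (judged by eye against the projected lid corners), then let go and moved the arm clear. It stayed up, with no contact force on the tool.

**Last checks:**
- The dish and timer are at the same pixels in the top camera as at the start, and the beaker is unmoved in the scene camera.
- The hasp can't be seen directly behind the raised lid. In the top view only its bracket shows above the edge, which fits it still being folded.
- The early readings of the staple angle disagreed: 111° from the top camera and 100° from the wrist camera, against a nominal 90°. Turning it to the stop made this irrelevant.

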